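# Shut and bolt the test box, then start the test

### The arm

A 6-joint arm with a two-finger parallel gripper is mounted at the origin on the work surface. World frame = base frame: x ahead of the robot, y to its left, z up, the work surface at z = 0. Lengths are in m, angles in degrees, forces in N, time in s.
With the tool pointing down it reaches from about 0.3 to 0.95 m from the base axis. Payload 3.1 kg.
Tool frame: the origin (TCP) lies at the very end of the fingers, on their centre line; the grasp point (between the pads) lies manip.grasp_offset behind it (manip.grasp_offset is the distance from the TCP to the grasp point, in m); z points along the fingers, y is the direction in which the jaws open and shut (so a half turn about z gives the same grasp; the last joint's range is limited). The gripper opens to 85 mm and grips with 20 to 120 N. Pads are 22 mm wide; open, the fingers measure 114 mm over their backs; the gripper's body (76 mm by 85 mm) begins 54 mm behind the grasp point. The pads swing forward as they close: fully open they stand 13 mm farther back than shut.
Start: joints at [-71.946, 17.653, 93.61, -0, 68.738, -3.994], TCP at [0.235, -0.579, 0.231] pointing down, gripper open.
Joint ranges: [-175.34, 175.34], [-45.06, 112.39], [2.9, 150.54], [-68.45, 248.45], [3.09, 151.38], [-168.51, 168.51]. Speed limits (degrees/s): [159.86, 159.86, 180, 180, 180, 180].

### API

Orientations are given as a 3x3 rotation matrix whose columns are the frame's x, y, z axes.
In Python, from station import manip gives the robot as it stands. The module is installed in compiled form; this text tells all that it offers.
- The arm moves only by the shell command python3 -m crank 'ROWS'. ROWS is JSON, a list of rows, each an object with "linear": the shift along the tool's x, y, z in mm, a list of three; "turn": the turn, a rotation vector about the tool's x, y, z in degrees, a list of three; "grip": the closure, from 0 (fully open) to 1 (shut). In form: [{"linear": [dx, dy, dz], "turn": [ax, ay, az], "grip": grip}, ...]. A call has 1 to 5 rows; each row shifts and turns the pose as measured when the row begins, along the tool's axes as they then stand; what a row does not reach is not made up. A row lasts 1/10 s, in which the tool goes at most 50 mm and 8.59 degrees, less where a joint would pass 70% of its speed; a pose out of reach is approached as far as the arm can. A call with a gripper value outside its range is refused whole. The fingers move at their own pace and stop on an object; the grip force is fixed at half the most. Time passes only in rows, so rows that do not move let the fingers close. It gives the time, the measured TCP pose, the force and the opening at its end, in the units of the state.
- manip.sense(): the state, without advancing time (a new reading comes with each control period).
- manip.grab_frame(name): name is "scene" or "top" or "wrist"; returns a dict with "frame" (400x640x3 uint8, blue, green, red), "z_map" (400x640 float32, m along the optical axis (not along the pixel's ray), 0 where there is no reading), "fov_y" (degrees; the focal length in pixels is half the picture's height over the tangent of half this angle, whatever the lens; pixels are square), "cx", "cy" (the principal point, pixels), "rvec" (rotation vector, rad) and "tvec" (3), from world to camera coordinates, as OpenCV has them. Camera axes: x right, y down, z forward; pixel columns grow to the right and rows downward; lengths in m; the calibration is good to about 2 mm. A picture is of the moment at which its call begins.
- manip.hand_in(): hands the job in, once; it reports no verdict.
Trained networks look in the newest picture that a camera, given by its name, has taken for a name from the list of things; names that differ only in an ending like _2 or _b are one class to them, and where a whole thing is asked for, a point or a joint stands for the part that bears it (a point fixed in the world has none). Each returns a list of dicts, best first, with "confidence" (0 to 1); they miss things now and then, are a little off and sometimes report something else, mostly with a low value. They report only what shows in the picture. A call takes as long as a camera call.
- manip.recognise(thing, camera): "location" ([x, y, z] in m, in world coordinates, good to about 4 mm: the middle of the surface that is visible of it).
- manip.landmark_of(thing, camera): "location" ([x, y, z] in m, in world coordinates, good to about 4 mm: a listed point, or the origin of a listed thing).
The state is a dict: "time": time; "joint_pos": joint angles; "qd": joint speeds; "effort": joint torques, N m; "tool_pos": TCP position; "tool_rot": TCP orientation; "contact_force": force on the tool from outside, world axes, zero at the start; "moment": the same for the moment, N m; "opening": opening from 0.0 (shut) to 1.0 (fully open).
Only numpy, scipy, OpenCV 4.12 (cv2) and the standard library are available. Lean on these libraries where they do the work, as an engineer would, in place of code of your own. Each camera call takes 0.05 s, during which the arm holds its last target. There are 200 camera calls.

### The job

A circuit board lies ready in the open test box. Push the hinged cover fully shut, then push the sliding bolt all the way across so that it locks the cover, and then press the push button on the start box and let it come up again. Do not turn the rotary knob on the similar-looking range box, and leave the board and the loose things on the bench where they are.

Things in the scene. Friction and masses are not known exactly. Their poses are not given: they have to be found in the camera images.
- test_box: fixed open aluminium case, 190 x 200 x 60 mm high (x, y, z), with a solid ledge 50 mm high and 200 mm long along the front that faces the robot, x = -141 to -95 mm. Origin: centre of the case's underside, ledge not counted. x points from the ledge to the hinge side, y along the ledge, z up. The cover's hinge line: along y at x = +95, z = +60 mm
- cover (a joint): angle of the cover, rad: 0 = fully shut (flat on the case, its top 68 mm above the bench), grows as it opens upward; 0.6 to 1.1 at the start. Grey plate, 195 mm from hinge to free edge, 200 mm wide, 8 mm thick; a catch lip 40 mm wide sticks out 24 mm beyond the free edge near its middle. Stiff hinge: it stays where it is left; 1 to 4 N square to the plate at the free edge moves it
- cover_edge (a point): point on the cover: middle (in y) of the free edge, on the cover's outer (upper) face. x of its frame points in the plate toward the hinge, y along the edge, z out of the outer face
- cover_hinge (a point): point on the hinge line of the cover, at the middle of its width, 60 mm above the bench, in the plane of the cover's inner (lower) face
- bolt (a joint): travel of the steel bolt along the ledge, m: 0 = fully open (toward the test box's +y end), 0.060 = fully across, against its stop, its tongue over the catch lip; 0 to 0.015 at the start. It moves in the test box's -y direction with about 2 N friction and stays where it is left. Its tab stands at x = -120 mm, y = +85 mm minus this value, in the test box's frame
- bolt_tab (a point): centre of the top of the bolt's upright tab, 105 mm above the bench. The tab is 20 mm (x) by 16 mm (y), and rises 55 mm from the ledge, 37 mm higher than the top of the shut cover. A tongue 6 mm thick runs 52 mm from it toward -y, its top 74 mm above the bench
- start_box: fixed beige control box, 85 x 85 x 40 mm high, with a round push button on top; origin at the centre of its underside. It stands on one side of the test box and the range box on the other; either may be on either side
- start_top (a point): centre of the top of the push button (28 mm across, in a black housing, its top 62 mm above the bench); it is pressed straight down
- start (a joint): how far the push button is pressed, m: 0 = up, 0.006 = fully down; a spring of 5 N at full travel brings it back up
- range_box: fixed beige control box of the same size, with a rotary knob with a bar grip on top instead of a button, about 85 mm high in all; origin at the centre of its underside
- range (a joint): angle of the rotary knob in rad, 0 at the start; leave it alone
- board: loose brown circuit board, 100 x 70 mm, on four 15 mm legs with components up to 31 mm high, lying on the floor of the test box; origin under its centre at the feet
- driver: loose screwdriver, 170 mm, lying on the bench
- marker: loose white pen, about 120 mm long, 14 mm thick, lying on the bench
- meter: loose dark grey hand-held meter, 160 x 80 x 40 mm, lying on the bench
- jar: loose amber glass jar, 56 mm across, 85 mm high
- reel: loose grey plastic reel, 60 mm across, 42 mm high
- mug: loose white mug, 76 mm across, 90 mm high

How it is judged (in metres and radians):
On the way, in this order (a step that is already met when the one before it is completed fails the run):
1. the cover is fully shut, the bolt still open (value of joint cover below 0.04 rad and value of joint bolt below 0.03 m), for 0.1 s.
2. the bolt is pushed fully across over the shut cover (value of joint cover below 0.04 rad and value of joint bolt above 0.055 m), for 0.1 s.
3. the start button is pressed, with the cover shut and bolted (all of step 2 and value of joint start above 0.0035 m), for 0.05 s.
At the end, for the whole second after the job is handed in: cover within 0.04 rad of shut, bolt at least 55 mm of its 60 mm across, button up again (less than 1.5 mm down), knob within 0.12 rad of its start, the board at rest, and the board and all loose things within 30 mm of where they started (all of step 2 and value of joint start below 0.0015 m and value of joint range between -0.12 and 0.12 rad and linear speed of board below 0.02 m/s and distance of each of board, driver, marker, meter, jar, reel, mug from where it was at the start of the episode below 0.03 m); the robot touches nothing.
It fails at once if the start button is pressed before the cover is shut and bolted (value of joint start above 0.003 m and not (value of joint cover below 0.06 rad and value of joint bolt above 0.052 m)).
It fails at once if the bolt is pushed across while the cover is open (value of joint bolt above 0.04 m and value of joint cover above 0.1 rad).
It fails at once if the rotary knob is turned (value of joint range above 0.15 rad or value of joint range below -0.15 rad).
It fails at once if the circuit board or a loose thing is lifted, carried or knocked away (distance of any of board, driver, marker, meter, jar, reel, mug from where it was at the start of the episode above 0.03 m or height (world z) of board above 0.025 m).
It also fails if it takes over 51 s, if anything falls off the work surface, if the arm or the gripper's body presses on something with over 40 N, if the wrist force passes 120 N, or if a joint passes its speed limit or range.

## Working session

There is one attempt and no reset: what is moved stays moved. The work goes in short steps, Python scripts to look and compute and a shell command to move; the robot and the scene stay as the last step left them, time stands still between calls to the robot, and variables do not carry over. Pictures are saved under pics/ and viewed, about 8 in all and at most 12, crops included, and the job is handed in when it is done.

```bash
mkdir -p pics
cat > h.py <<'E'
from station import manip
import numpy as np, cv2
def st():
    s=manip.sense(); print(s['time'],np.round(s['tool_pos'],4),np.round(s['tool_rot'],3).tolist(),np.round(s['contact_force'],1),s['opening'],np.round(s['joint_pos'],1))
    return s
def totool(target):
    s=manip.sense(); return np.round(1000*np.array(s['tool_rot']).T@(np.array(target)-s['tool_pos']),1)
E
python3 - <<'E'
from h import *
st()
ims=[]
for c in ['scene','top']:
    f=manip.grab_frame(c); ims.append(f['frame'])
    for n in ['test_box','cover_edge','cover_hinge','bolt_tab','start_top','start_box','range_box','board','driver','marker','meter','jar','reel','mug']:
        r=manip.landmark_of(n,c)[:2]; print(c,n,[(np.round(q['location'],3).tolist(),round(q['confidence'],2)) for q in r])
cv2.imwrite('pics/a.png',cv2.resize(np.vstack(ims),(480,600)) if 0 else np.vstack([cv2.resize(i,(480,300)) for i in ims]))
E
```

```text
0.0 [ 0.2343 -0.5785  0.23  ] [[0.927, 0.375, -0.001], [0.375, -0.927, 0.002], [0.0, -0.002, -1.0]] [ 0.   0.3 -0.3] 1.0014488731020117 [-71.9  17.7  93.7   0.   68.7  -4. ]
scene test_box [([0.591, 0.042, -0.001], 0.8)]
scene cover_edge [([0.585, 0.042, 0.227], 0.62)]
scene cover_hinge [([0.69, 0.039, 0.056], 0.71)]
scene bolt_tab [([0.477, 0.117, 0.106], 0.57)]
scene start_top [([0.513, -0.294, 0.066], 0.37), ([0.512, -0.295, 0.001], 0.26)]
scene start_box [([0.51, -0.295, -0.001], 0.64), ([0.697, -0.284, 0.001], 0.55)]
scene range_box [([0.541, 0.291, -0.006], 0.55), ([0.511, -0.296, 0.0], 0.29)]
scene board []
scene driver [([0.632, -0.403, -0.001], 0.72), ([0.588, 0.045, -0.003], 0.53)]
scene marker [([0.606, 0.431, -0.0], 0.72), ([0.51, -0.296, 0.004], 0.4)]
scene meter [([0.71, 0.328, -0.002], 0.85)]
scene jar [([0.694, -0.284, 0.003], 0.69)]
scene reel [([0.479, -0.418, -0.0], 0.86)]
scene mug [([0.43, 0.411, 0.003], 0.95)]
top test_box [([0.594, 0.044, -0.003], 0.93)]
top cover_edge [([0.586, 0.043, 0.226], 0.67), ([0.685, 0.042, 0.06], 0.28)]
top cover_hinge [([0.685, 0.042, 0.06], 0.81)]
top bolt_tab [([0.472, 0.117, 0.1], 0.57)]
top start_top [([0.506, -0.294, 0.063], 0.61)]
top start_box [([0.507, -0.295, -0.0], 0.89)]
top range_box [([0.541, 0.291, 0.005], 0.97)]
top board [([0.601, 0.034, 0.004], 0.81), ([0.472, 0.119, 0.103], 0.32)]
top driver [([0.635, -0.404, -0.003], 0.63)]
top marker [([0.606, 0.432, 0.002], 0.68)]
top meter [([0.715, 0.327, -0.001], 0.91)]
top jar [([0.697, -0.287, 0.0], 0.92), ([0.51, -0.295, 0.0], 0.16)]
top reel [([0.478, -0.418, 0.003], 0.81)]
top mug [([0.438, 0.411, 0.005], 0.62)]
```

View pics/a.png

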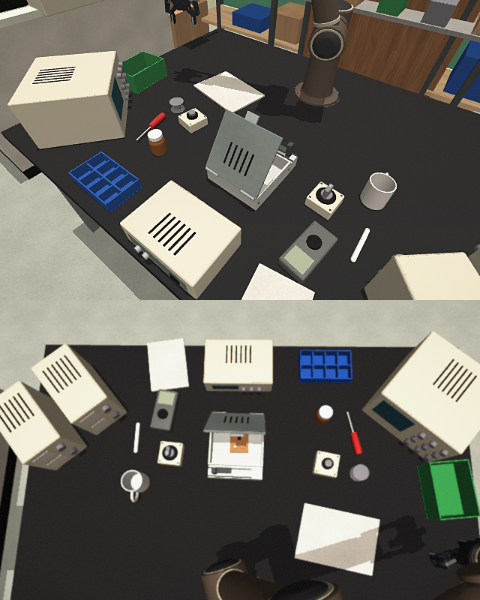

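The start box is on the robot's right (y=-0.29) and the range knob is on its left. The cover is open at about 1.05 rad, leaning toward the robot, so I'll close it by pushing its outer face from behind. First I rotate the tool square, shut the fingers and go up and over.

```bash
python3 -m crank '[{"linear":[0,0,-25],"turn":[0,0,7.5],"grip":1},{"linear":[0,0,-25],"turn":[0,0,7.5],"grip":1},{"linear":[0,0,-25],"turn":[0,0,7],"grip":1},{"linear":[0,0,0],"turn":[0,0,0],"grip":1}]'
python3 -m crank '[{"linear":[27,-39,0],"turn":[0,0,0],"grip":1},{"linear":[27,-39,0],"turn":[0,0,0],"grip":1},{"linear":[27,-39,0],"turn":[0,0,0],"grip":1},{"linear":[27,-39,0],"turn":[0,0,0],"grip":1},{"linear":[27,-39,0],"turn":[0,0,0],"grip":1}]'
python3 - <<'E'
from h import *
st(); print(totool([.665,.043,.3]), manip.grasp_offset)
E
```

```text
time: 1.9
tool_pos: [0.2343, -0.5784, 0.3068]
tool_rot: [[1.0, -0.014, -0.001], [-0.014, -1.0, 0.004], [-0.001, -0.004, -1.0]]
contact_force: [-0.2, -0.6, 0.4]
opening: 0.333
time: 2.4
tool_pos: [0.3714, -0.384, 0.3032]
tool_rot: [[1.0, -0.017, -0.003], [-0.017, -1.0, 0.003], [-0.003, -0.003, -1.0]]
contact_force: [0.3, 0.7, -0.1]
opening: 0.003
2.4 [ 0.3714 -0.384   0.3032] [[1.0, -0.017, -0.003], [-0.017, -1.0, 0.003], [-0.003, -0.003, -1.0]] [ 0.3  0.7 -0.1] 0.00268831170320292 [-50.6   4.2 101.1  -0.   74.9  40.4]
[ 286.5 -431.8    3.5] 0.0187
```

```bash
python3 -m crank '[{"linear":[28,-41,0],"turn":[0,0,0],"grip":1},{"linear":[28,-41,0],"turn":[0,0,0],"grip":1},{"linear":[28,-41,0],"turn":[0,0,0],"grip":1},{"linear":[28,-41,0],"turn":[0,0,0],"grip":1},{"linear":[28,-41,0],"turn":[0,0,0],"grip":1}]' >/dev/null
python3 -m crank '[{"linear":[28,-41,0],"turn":[0,0,0],"grip":1},{"linear":[28,-41,0],"turn":[0,0,0],"grip":1},{"linear":[28,-41,0],"turn":[0,0,0],"grip":1},{"linear":[28,-41,0],"turn":[0,0,0],"grip":1},{"linear":[28,-41,0],"turn":[0,0,0],"grip":1}]'
python3 - <<'E'
from h import *
s=st(); print(totool([.65,.043,.2]))
f=manip.grab_frame('wrist')
for c in ['wrist','top','scene']:
    if c!='wrist': f2=manip.grab_frame(c)
    for n in ['cover_edge','cover_hinge','bolt_tab']:
        print(c,n,[(np.round(q['location'],3).tolist(),round(q['confidence'],2)) for q in manip.landmark_of(n,c)[:2]])
# path table
hx,hz=.688,.06
for th in np.arange(1.05,-.01,-.15):
    r=.165;print(round(th,2),hx-r*np.cos(th)+.008*np.sin(th),hz+r*np.sin(th)+.008*np.cos(th))
cv2.imwrite('pics/b.png',np.vstack([cv2.resize(f['frame'],(480,300)),cv2.resize(f2['frame'],(480,300))]))
E
```

```text
time: 3.4
tool_pos: [0.6506, 0.0306, 0.2935]
tool_rot: [[1.0, 0.002, -0.011], [0.002, -1.0, 0.004], [-0.011, -0.004, -1.0]]
contact_force: [0.3, -0.1, 0.9]
opening: -0.001
3.4 [0.6506 0.0306 0.2935] [[1.0, 0.002, -0.011], [0.002, -1.0, 0.004], [-0.011, -0.004, -1.0]] [ 0.3 -0.1  0.9] -0.0005658198139234179 [-1.3 18.2 85.6  0.2 76.8 88.6]
[  0.4 -12.   93.5]
wrist cover_edge []
wrist cover_hinge [([0.687, 0.048, 0.06], 0.67)]
wrist bolt_tab []
top cover_edge []
top cover_hinge [([0.695, -0.286, -0.001], 0.45)]
top bolt_tab []
scene cover_edge [([0.586, 0.043, 0.231], 0.76)]
scene cover_hinge [([0.686, 0.04, 0.055], 0.56)]
scene bolt_tab [([0.477, 0.118, 0.106], 0.46)]
1.05 0.6128401629026172 0.20710540060614663
0.9 0.5917009705123601 0.19422181983470008
0.75 0.5727244467160062 0.1783239063548407
0.6 0.5563367633270633 0.15976869302945826
0.45 0.5429059523846982 0.1389728899471744
0.3 0.5327336409475656 0.11640352601212586
0.15 0.5260482772003418 0.0925674604816322
-0.0 0.5229999999999999 0.06799999999999996
```

View pics/b.png

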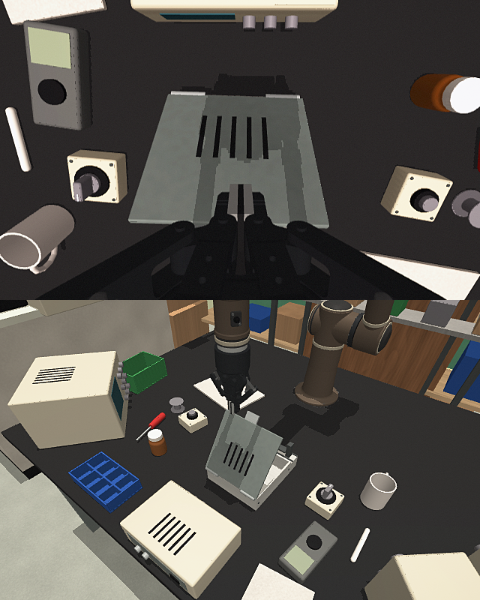

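Wrist view: the cover's outer face fills the centre (about 130–330, 95–225), with the fingers behind it. The scene view agrees. Next I descend behind the face and swing it down.

```bash
python3 -m crank '[{"linear":[0,-6,44],"turn":[0,0,0],"grip":1},{"linear":[0,-6,44],"turn":[0,0,0],"grip":1},{"linear":[0,0,0],"turn":[0,0,0],"grip":1}]'
python3 -m crank '[{"linear":[-13,0,0],"turn":[0,0,0],"grip":1},{"linear":[-13,0,0],"turn":[0,0,0],"grip":1},{"linear":[-10,0,6],"turn":[0,0,0],"grip":1},{"linear":[-11,0,7],"turn":[0,0,0],"grip":1}]'
```

```text
time: 4.3
tool_pos: [0.6514, 0.0379, 0.2094]
tool_rot: [[1.0, -0.004, -0.001], [-0.004, -1.0, 0.004], [-0.001, -0.004, -1.0]]
contact_force: [-0.9, 0.7, -0.9]
opening: 0.002
time: 4.7
tool_pos: [0.6075, 0.036, 0.2027]
tool_rot: [[1.0, -0.006, 0.009], [-0.006, -1.0, 0.003], [0.009, -0.004, -1.0]]
contact_force: [1.8, -0.5, -0.2]
opening: -0.001
```

```bash
python3 -m crank '[{"linear":[-12,0,12],"turn":[0,0,0],"grip":1},{"linear":[-12,0,12],"turn":[0,0,0],"grip":1},{"linear":[-9,0,9],"turn":[0,0,0],"grip":1},{"linear":[-8,0,9],"turn":[0,0,0],"grip":1}]'
```

```text
time: 5.1
tool_pos: [0.5719, 0.0355, 0.1681]
tool_rot: [[1.0, -0.008, 0.027], [-0.008, -1.0, 0.004], [0.027, -0.004, -1.0]]
contact_force: [0.3, 0.6, 1.2]
opening: -0.003
```

```bash
python3 -m crank '[{"linear":[-9,0,14],"turn":[0,-0.5,0],"grip":1},{"linear":[-8,0,14],"turn":[0,-0.5,0],"grip":1},{"linear":[-5,0,12],"turn":[0,0,0],"grip":1},{"linear":[-5,0,12],"turn":[0,0,0],"grip":1}]'
```

```text
time: 5.5
tool_pos: [0.5445, 0.0355, 0.1133]
tool_rot: [[1.0, -0.008, 0.011], [-0.008, -1.0, 0.004], [0.011, -0.004, -1.0]]
contact_force: [0.6, 0.7, 0.5]
opening: 0.001
```

```bash
python3 -m crank '[{"linear":[0,0,12],"turn":[0,0,0],"grip":1},{"linear":[0,0,12],"turn":[0,0,0],"grip":1},{"linear":[0,0,8],"turn":[0,0,0],"grip":1}]'
```

```text
time: 5.8
tool_pos: [0.5422, 0.0355, 0.0762]
tool_rot: [[1.0, -0.008, 0.006], [-0.008, -1.0, 0.004], [0.006, -0.004, -1.0]]
contact_force: [-0.7, 0.2, 0.2]
opening: -0.004
```

```bash
python3 -m crank '[{"linear":[0,0,4],"turn":[0,0,0],"grip":1},{"linear":[0,0,4],"turn":[0,0,0],"grip":1},{"linear":[0,0,2],"turn":[0,0,0],"grip":1}]'
```

```text
time: 6.1
tool_pos: [0.5418, 0.0355, 0.0679]
tool_rot: [[1.0, -0.007, -0.0], [-0.007, -1.0, 0.003], [-0.0, -0.003, -1.0]]
contact_force: [-8.0, -0.1, 20.7]
opening: -0.001
```

```bash
python3 -m crank '[{"linear":[0,0,3],"turn":[0,0,0],"grip":1},{"linear":[0,0,1],"turn":[0,0,0],"grip":1}]'
python3 - <<'E'
from h import *
f=manip.grab_frame('scene')
for n in ['cover_edge','cover_hinge','bolt_tab']: print(n,[(np.round(q['location'],3).tolist(),round(q['confidence'],2)) for q in manip.landmark_of(n,'scene')[:2]])
cv2.imwrite('pics/c.png',cv2.resize(f['frame'][100:300,200:520],(800,500)))
E
```

```text
time: 6.3
tool_pos: [0.5428, 0.0355, 0.0684]
tool_rot: [[1.0, -0.007, -0.001], [-0.007, -1.0, 0.003], [-0.001, -0.003, -1.0]]
contact_force: [0.7, -0.2, -0.3]
opening: -0.001
cover_edge [([0.49, 0.045, 0.072], 0.9)]
cover_hinge [([0.592, 0.044, -0.003], 0.75), ([0.687, 0.04, 0.056], 0.69)]
bolt_tab [([0.474, 0.116, 0.105], 0.82), ([0.697, -0.282, 0.004], 0.72)]
```

View pics/c.png

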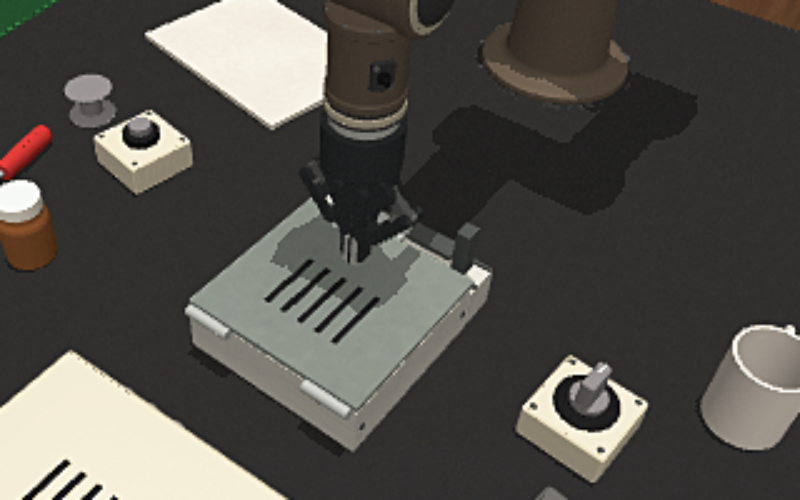

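The cover is flat (edge z about 0.07, 20 N seen against its stop) and the bolt tab stands at (465,245) in the crop. Next I go to the +y side of the tab.

```bash
python3 -m crank '[{"linear":[0,0,-45],"turn":[0,0,0],"grip":1},{"linear":[0,0,-45],"turn":[0,0,0],"grip":1},{"linear":[-20,-43,0],"turn":[0,0,0],"grip":1},{"linear":[-20,-43,0],"turn":[0,0,0],"grip":1},{"linear":[-20,-43,0],"turn":[0,0,0],"grip":1}]'
python3 -m crank '[{"linear":[-5,0,0],"turn":[0,0,0],"grip":1},{"linear":[0,0,0],"turn":[0,0,0],"grip":1}]'
python3 - <<'E'
from h import *
print(totool([.474,.165,.084]))
f=manip.grab_frame('scene')
for n in ['cover_edge','bolt_tab']: print(n,[(np.round(q['location'],3).tolist(),round(q['confidence'],2)) for q in manip.landmark_of(n,'scene')[:2]])
E
```

```text
time: 7.0
tool_pos: [0.4888, 0.1636, 0.1609]
tool_rot: [[1.0, -0.018, 0.006], [-0.018, -1.0, 0.004], [0.006, -0.004, -1.0]]
contact_force: [1.0, -0.4, 0.3]
opening: -0.003
time: 7.2
tool_pos: [0.4812, 0.1684, 0.1604]
tool_rot: [[1.0, -0.011, 0.006], [-0.011, -1.0, 0.006], [0.006, -0.006, -1.0]]
contact_force: [0.4, -0.3, 0.3]
opening: -0.002
[-7.6  4.  76.4]
cover_edge [([0.49, 0.048, 0.069], 0.93)]
bolt_tab [([0.476, 0.114, 0.106], 0.81), ([0.431, 0.41, 0.001], 0.39)]
```

```bash
python3 -m crank '[{"linear":[-3,0,38],"turn":[0,0,0],"grip":1},{"linear":[-3,0,38],"turn":[0,0,0],"grip":1},{"linear":[0,0,0],"turn":[0,0,0],"grip":1}]'
python3 -m crank '[{"linear":[0,12,0],"turn":[0,0,0],"grip":1},{"linear":[0,10,0],"turn":[0,0,0],"grip":1},{"linear":[0,10,0],"turn":[0,0,0],"grip":1},{"linear":[0,10,0],"turn":[0,0,0],"grip":1},{"linear":[0,10,0],"turn":[0,0,0],"grip":1}]'
```

```text
time: 7.65
tool_pos: [0.4819, 0.1647, 0.0843]
tool_rot: [[1.0, -0.02, 0.013], [-0.02, -1.0, 0.006], [0.013, -0.007, -1.0]]
contact_force: [-1.3, -0.6, -1.1]
opening: -0.001
time: 8.15
tool_pos: [0.4847, 0.1081, 0.0881]
tool_rot: [[1.0, -0.024, 0.018], [-0.024, -1.0, 0.009], [0.018, -0.009, -1.0]]
contact_force: [-0.6, 1.7, -2.3]
opening: -0.001
```

```bash
python3 -m crank '[{"linear":[-2,7,1],"turn":[0,0,0],"grip":1},{"linear":[-2,6,1],"turn":[0,0,0],"grip":1},{"linear":[-1,4,1],"turn":[0,0,0],"grip":1}]'
```

```text
time: 8.45
tool_pos: [0.4838, 0.0911, 0.0882]
tool_rot: [[0.999, -0.029, 0.029], [-0.029, -0.999, 0.015], [0.029, -0.016, -0.999]]
contact_force: [-0.3, 17.4, 2.2]
opening: -0.002
```

```bash
python3 -m crank '[{"linear":[0,4,0],"turn":[0,0,0],"grip":1},{"linear":[0,4,0],"turn":[0,0,0],"grip":1}]'
python3 - <<'E'
from h import *
f=manip.grab_frame('scene')
for n in ['cover_edge','bolt_tab']: print(n,[(np.round(q['location'],3).tolist(),round(q['confidence'],2)) for q in manip.landmark_of(n,'scene')[:2]])
E
```

```text
time: 8.65
tool_pos: [0.4839, 0.0913, 0.0887]
tool_rot: [[0.999, -0.039, 0.032], [-0.041, -0.999, 0.033], [0.03, -0.034, -0.999]]
contact_force: [1.7, 17.5, -3.1]
opening: 0.002
cover_edge [([0.492, 0.048, 0.072], 0.65), ([0.48, -0.42, 0.002], 0.16)]
bolt_tab [([0.475, 0.067, 0.107], 0.65)]
```

17.5 N with no further travel and the tab at y=0.067: the bolt is at its stop. I back off, lift and check.

```bash
python3 -m crank '[{"linear":[0,-15,0],"turn":[0,0,0],"grip":1},{"linear":[0,-5,-40],"turn":[0,0,0],"grip":1},{"linear":[0,0,-45],"turn":[0,0,0],"grip":1},{"linear":[0,0,-45],"turn":[0,0,0],"grip":1},{"linear":[0,0,0],"turn":[0,0,0],"grip":1}]'
python3 - <<'E'
from h import *
from scipy.spatial.transform import Rotation as R
s=st(); print(totool([.509,-.294,.2]), np.degrees(R.from_matrix(np.array(s['tool_rot']).T@np.diag([1,-1,-1.])).as_rotvec()))
f=manip.grab_frame('scene')
for n in ['cover_edge','bolt_tab','start_top']: print(n,[(np.round(q['location'],3).tolist(),round(q['confidence'],2)) for q in manip.landmark_of(n,'scene')[:2]])
cv2.imwrite('pics/d.png',cv2.resize(f['frame'][100:300,200:520],(800,500)))
E
```

```text
time: 9.3
tool_pos: [0.4766, 0.1069, 0.2203]
tool_rot: [[0.999, -0.034, 0.02], [-0.034, -0.999, 0.028], [0.019, -0.028, -0.999]]
contact_force: [0.8, 0.2, 0.1]
opening: 0.003
9.3 [0.4766 0.1069 0.2203] [[0.999, -0.034, 0.02], [-0.034, -0.999, 0.028], [0.019, -0.028, -0.999]] [0.8 0.2 0.1] 0.0027600479164606585 [  6.6   2.2 113.2   1.6  63.3  97.8]
[ 45.9 399.9   9.8] [-1.61025343 -1.11851337 -1.96123565]
cover_edge [([0.49, 0.05, 0.07], 0.85), ([0.537, 0.291, -0.001], 0.17)]
bolt_tab [([0.474, 0.067, 0.103], 0.76)]
start_top []
```

View pics/d.png

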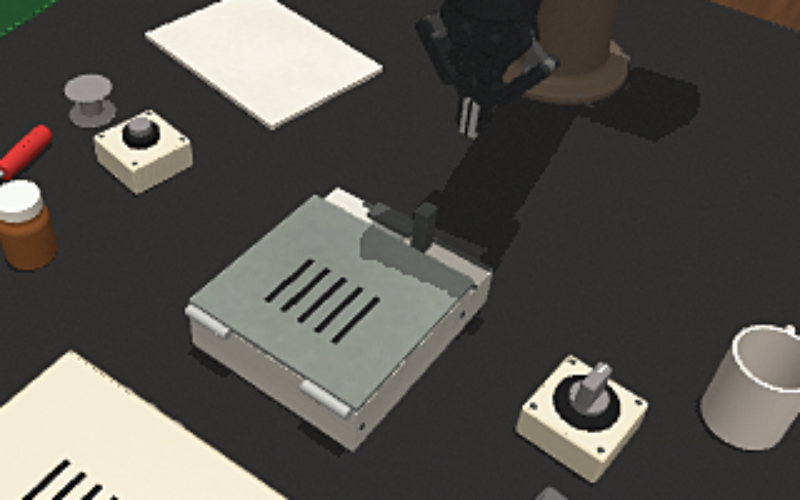

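The cover is shut and the bolt tab is across at (425,228), with the tongue over the lip. Next: the button.

```bash
python3 -m crank '[{"linear":[5,40,0],"turn":[-1.6,-1.1,-2],"grip":1},{"linear":[4,45,0],"turn":[0,0,0],"grip":1},{"linear":[4,45,0],"turn":[0,0,0],"grip":1},{"linear":[4,45,0],"turn":[0,0,0],"grip":1},{"linear":[4,45,0],"turn":[0,0,0],"grip":1}]' >/dev/null
python3 -m crank '[{"linear":[4,45,0],"turn":[0,0,0],"grip":1},{"linear":[4,45,0],"turn":[0,0,0],"grip":1},{"linear":[4,45,0],"turn":[0,0,0],"grip":1},{"linear":[0,20,0],"turn":[0,0,0],"grip":1},{"linear":[0,0,0],"turn":[0,0,0],"grip":1}]'
python3 - <<'E'
from h import *
from scipy.spatial.transform import Rotation as R
s=st(); print(np.degrees(R.from_matrix(np.array(s['tool_rot']).T@np.diag([1,-1,-1.])).as_rotvec()))
for c in ['scene','top','wrist']:
    manip.grab_frame(c)
    for n in ['start_top','bolt_tab']: print(c,n,[(np.round(q['location'],3).tolist(),round(q['confidence'],2)) for q in manip.landmark_of(n,c)[:2]])
print(totool([.509,-.294,.08]))
E
```

```text
time: 10.5
tool_pos: [0.4899, -0.2796, 0.1861]
tool_rot: [[0.998, 0.007, -0.055], [0.007, -1.0, 0.01], [-0.055, -0.01, -0.998]]
contact_force: [0.1, 0.5, 0.6]
opening: -0.001
10.5 [ 0.4899 -0.2796  0.1861] [[0.998, 0.007, -0.055], [0.007, -1.0, 0.01], [-0.055, -0.01, -0.998]] [0.1 0.5 0.6] -0.0006814704356163032 [-33.4  15.6 102.   -1.4  65.4  56.8]
[-0.58279646  3.16949166  0.4066974 ]
scene start_top [([0.513, -0.296, 0.067], 0.51)]
scene bolt_tab [([0.472, 0.07, 0.104], 0.78)]
top start_top []
top bolt_tab [([0.468, 0.073, 0.102], 0.57), ([0.699, -0.285, -0.001], 0.49)]
wrist start_top [([0.512, -0.298, 0.067], 0.56)]
wrist bolt_tab [([0.635, -0.396, 0.002], 0.28)]
[ 22.5  18.9 107.8]
```

```bash
python3 -m crank '[{"linear":[21,16,0],"turn":[-0.6,3.2,0.4],"grip":1},{"linear":[0,0,40],"turn":[0,0,0],"grip":1},{"linear":[0,0,40],"turn":[0,0,0],"grip":1},{"linear":[0,0,0],"turn":[0,0,0],"grip":1}]'
```

```text
time: 11.35
tool_pos: [0.5181, -0.2917, 0.1103]
tool_rot: [[1.0, 0.009, 0.014], [0.01, -1.0, -0.007], [0.014, 0.007, -1.0]]
contact_force: [-0.6, 0.5, -0.3]
opening: 0.003
```

```bash
python3 -m crank '[{"linear":[-6,3,20],"turn":[0,-0.8,0],"grip":1},{"linear":[0,0,20],"turn":[0,0,0],"grip":1},{"linear":[0,0,0],"turn":[0,0,0],"grip":1}]'
```

```text
time: 11.65
tool_pos: [0.5148, -0.2952, 0.0738]
tool_rot: [[1.0, 0.012, 0.003], [0.012, -1.0, -0.009], [0.003, 0.01, -1.0]]
contact_force: [-0.2, 0.5, -0.1]
opening: -0.0
```

```bash
python3 -m crank '[{"linear":[-3,0,8],"turn":[0,0,0],"grip":1},{"linear":[0,0,5],"turn":[0,0,0],"grip":1},{"linear":[0,0,4],"turn":[0,0,0],"grip":1},{"linear":[0,0,0],"turn":[0,0,0],"grip":1}]'
```

```text
time: 12.05
tool_pos: [0.5154, -0.297, 0.0621]
tool_rot: [[1.0, 0.013, 0.011], [0.013, -1.0, -0.014], [0.01, 0.014, -1.0]]
contact_force: [-0.6, -0.1, 1.0]
opening: 0.001
```

```bash
python3 -m crank '[{"linear":[0,0,4],"turn":[0,0,0],"grip":1},{"linear":[0,0,4],"turn":[0,0,0],"grip":1},{"linear":[0,0,3],"turn":[0,0,0],"grip":1}]'
```

```text
time: 12.35
tool_pos: [0.5162, -0.2976, 0.0556]
tool_rot: [[1.0, 0.013, 0.01], [0.013, -1.0, -0.014], [0.01, 0.014, -1.0]]
contact_force: [-8.7, 5.7, 30.2]
opening: -0.004
```

Bottomed out, 6.4 mm below the button's rest height. One more light hold, then I retreat.

```bash
python3 -m crank '[{"linear":[0,0,1],"turn":[0,0,0],"grip":1}]'
python3 -m crank '[{"linear":[0,0,-15],"turn":[0,0,0],"grip":1},{"linear":[0,0,-45],"turn":[0,0,0],"grip":1},{"linear":[0,0,-45],"turn":[0,0,0],"grip":1},{"linear":[0,0,-45],"turn":[0,0,0],"grip":1},{"linear":[0,0,0],"turn":[0,0,0],"grip":1}]'
python3 - <<'E'
from h import *
f=manip.grab_frame('scene')
for c in ['scene','top']:
    if c=='top': manip.grab_frame(c)
    for n in ['start_top','bolt_tab','cover_edge','driver','marker','meter','jar','reel','mug']: print(c,n,[(np.round(q['location'],3).tolist(),round(q['confidence'],2)) for q in manip.landmark_of(n,c)[:1]])
cv2.imwrite('pics/e.png',cv2.resize(f['frame'][100:300,200:520],(800,500)))
E
```

```text
time: 12.45
tool_pos: [0.5161, -0.2975, 0.0562]
tool_rot: [[1.0, 0.013, 0.009], [0.013, -1.0, -0.014], [0.009, 0.014, -1.0]]
contact_force: [-2.7, 1.7, 4.4]
opening: -0.004
time: 12.95
tool_pos: [0.515, -0.2958, 0.2092]
tool_rot: [[1.0, 0.013, 0.009], [0.013, -1.0, -0.014], [0.009, 0.014, -1.0]]
contact_force: [1.3, -0.4, 0.3]
opening: 0.003
scene start_top [([0.509, -0.295, 0.068], 0.57)]
scene bolt_tab [([0.476, 0.072, 0.106], 0.82)]
scene cover_edge [([0.708, 0.326, 0.001], 0.74)]
scene driver []
scene marker [([0.604, 0.431, -0.0], 0.83)]
scene meter [([0.712, 0.325, 0.002], 0.82)]
scene jar [([0.698, -0.285, 0.002], 0.67)]
scene reel [([0.482, -0.417, 0.003], 0.87)]
scene mug [([0.43, 0.413, 0.002], 0.76)]
top start_top [([0.509, -0.294, 0.061], 0.59)]
top bolt_tab [([0.47, 0.07, 0.102], 0.55)]
top cover_edge [([0.492, 0.046, 0.067], 0.6)]
top driver []
top marker [([0.607, 0.429, 0.002], 0.48)]
top meter [([0.715, 0.327, -0.001], 0.77)]
top jar [([0.696, -0.286, 0.001], 0.64)]
top reel []
top mug [([0.435, 0.41, 0.003], 0.71)]
```

View pics/e.png

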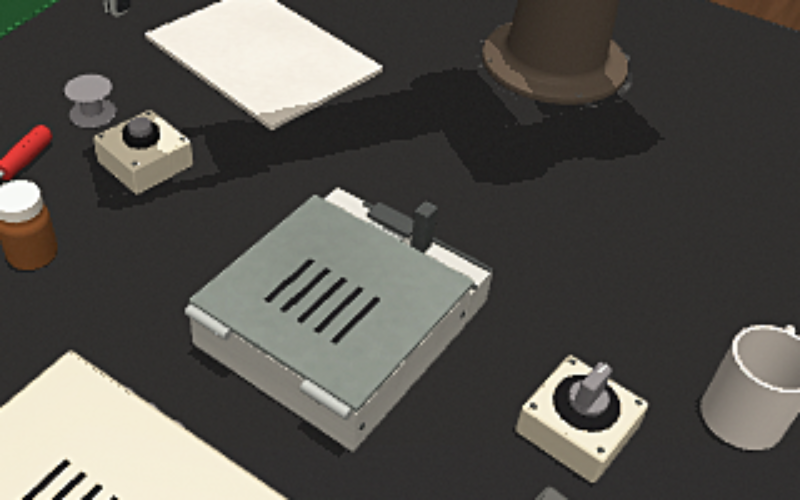

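```bash
python3 -c "from h import *; print(manip.hand_in())"
```

```text
the job is handed in; nothing more can be done
None
```

I shut the cover, pushed the bolt across to its stop, pressed the start button once and let it come up, then handed the job in at about 13 s. `hand_in` gave no verdict, so what follows rests on my own checks.

- **Cover:** it met its stop at about 20 N. Its edge now reads about 67–72 mm high (68 mm expected when shut). In the last round only the top camera found the edge; the scene camera's answer was a false match on the meter.
- **Bolt:** it stopped against 17.5 N with no further travel. The tab reads y = 0.067–0.073 m, which fits full travel within the networks' accuracy.
- **Button:** it bottomed out at 30 N, with the tip about 6.4 mm below the button's rest height. Afterwards its top reads 61 mm (top camera) and 68 mm (scene camera), against 62 mm when up; the picture shows it up.
- **Knob and loose things:** the knob looks the same in the last picture. The marker, meter, jar, reel and mug are within a few millimetres of where they started.
- **Not confirmed:** the networks missed the driver in the last round; the visible end of it looks unmoved in the picture. The board is hidden under the cover, so I could not check it. The robot touched neither.

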